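# Hold the corner block in the angle of a spice ledge

### The arm

A 7-joint arm with a two-finger parallel gripper is mounted at the origin on the work surface. World frame = base frame: x ahead of the robot, y to its left, z up, the work surface at z = 0. Lengths are in m, angles in degrees, forces in N, time in s.
With the tool pointing down it reaches from about 0.4 to 0.85 m from the base axis. Payload 4.5 kg.
Tool frame: the origin (TCP) lies midway between the tips of the shut fingers; the grasp point (between the pads) lies 19 mm behind it; z points along the fingers, y is the direction in which the jaws open and shut (so a half turn about z gives the same grasp; the last joint's range is limited). The gripper opens to 85 mm and grips with 20 to 120 N. Pads are 22 mm wide; open, the fingers measure 114 mm over their backs; the gripper's body (76 mm by 85 mm) begins 54 mm behind the grasp point. The pads swing forward as they close: fully open they stand 13 mm farther back than shut.
Start: joints at [-67.62, 39.483, -11.15, 89.685, 9.013, 51.709, -12.324], TCP at [0.218, 0.586, 0.231] pointing down, gripper open.
Joint ranges: [-172.22, 172.22], [-26.19, 119.32], [-84.43, 86.54], [7.71, 146.69], [-57.33, 237.33], [2.42, 119.75], [-152.13, 152.13]. Speed limits (degrees/s): [147.25, 147.25, 180, 180, 180, 180, 180].

### API

Orientations are given as a 3x3 rotation matrix whose columns are the frame's x, y, z axes.
In Python, from workcell import get_obs, grab_frame, hand_in gives the robot as it stands.
- The arm moves only by the tool send_rows, never from a script. Its argument "moves" is one flat list of numbers, 7 for each row, row after row: the shift along the tool's x, y, z in m, then the turn, a rotation vector about the tool's x, y, z in degrees, then the gripper command: -1 is shut, 1 is fully open, values between are in proportion. A call has 1 to 12 rows; each row shifts and turns the pose as measured when the row begins, along the tool's axes as they then stand; what a row does not reach is not made up. A row lasts 1/10 s, in which the tool goes at most 50 mm and 8.59 degrees, less where a joint would pass 70% of its speed; a pose out of reach is approached as far as the arm can. A call is refused whole if a number of a shift passes 0.05 or a number of a turn 8.59, either way. A call with a gripper value outside its range is refused whole. The fingers move at their own pace and stop on an object; the grip force is fixed at half the most. Time passes only in rows, so rows that do not move let the fingers close. It gives the time, the measured TCP pose, the force and the opening at its end, in the units of the state.
- get_obs(): the state, without advancing time (a new reading comes with each control period).
- grab_frame(name): name is "scene" or "top" or "wrist"; returns a dict with "color" (420x560x3 uint8, red, green, blue), "fx", "fy", "cx", "cy" (pixels), "origin" and "orientation" of the camera in the world. Camera axes: x right, y down, z forward; pixel columns grow to the right and rows downward; lengths in m; the calibration is good to about 2 mm. A picture is of the moment at which its call begins. There is no depth.
- hand_in(): hands the job in, once; it reports no verdict.
The state is a dict: "time": time; "q": joint angles; "qd": joint speeds; "joint_torque": joint torques, N m; "tool_pos": TCP position; "tool_rot": TCP orientation; "wrist_force": force on the tool from outside, world axes, zero at the start; "moment": the same for the moment, N m; "opening": opening from 0.0 (shut) to 1.0 (fully open).
Only numpy, scipy, OpenCV 4.12 (cv2) and the standard library are available. Lean on these libraries where they do the work, as an engineer would, in place of code of your own. Each camera call takes 0.05 s, during which the arm holds its last target.

### The job

A wooden spice ledge is being put together on the kitchen worktop: take the loose beech corner block (the tall one with two pilot holes in its top), set it flat on the raised ledge with its long side along the low back lip, and slide it fully home into the corner, flush against both the back lip and the tall end cheek. Finish still holding it there, pressed firmly against lip and cheek at once, so that it can be screwed on from below: do not let go. Leave everything else, such as the spice jar on the ledge, where it stands.

Things in the scene. Friction and masses are not known exactly. Their poses are not given: they have to be found in the camera images.
- block: the beech corner block, loose on the worktop: 40 mm (its x) by 80 mm (its y, long) by 56 mm high, about 130 g, two small dark pilot holes in its top; origin at the centre of its underside, z up. It looks the same after a half turn
- ledge: the spice ledge, wood, fixed to the worktop: a level board 70 mm deep (its x, back at +x) and 240 mm long (its y), its top 70 mm above the worktop, on a foot at each end. Origin on the worktop below the board's centre
- lip: the back lip: a strip 12 mm thick and 16 mm high standing on the board along its whole back (+x) edge, so 58 mm of the board's depth stay free in front of it. Its stop face looks to the ledge's -x. Origin at the centre of its underside. Rigid; 5 to 20 N is a firm push
- cheek: the end cheek: an upright 16 mm thick and 70 mm deep at the +y end of the board, standing from the worktop to 40 mm above the board's top. Its stop face looks to the ledge's -y. Origin at the centre of its underside, on the worktop. Rigid; 5 to 20 N is a firm push
- corner (a point): the point on the board's top where the stop faces of lip and cheek meet; axes as the ledge's (+x into the lip, +y into the cheek, z up). The block fully home has its origin 20 mm to -x and 40 mm to -y of it
- offcut: bystander: square beech offcut 60 x 60 x 34 mm high, no holes, loose on the worktop; origin under its centre
- batten: bystander: thin beech batten 22 x 120 (its y) x 22 mm high, loose on the worktop; origin under its centre
- jar: bystander: spice jar, 42 mm wide, 62 mm high, standing loose on the ledge's board towards the end away from the cheek; origin under its centre
- screwdriver: bystander: screwdriver lying on the worktop left of the ledge, beyond the cheek
- mug: bystander: white mug, 76 mm wide, 85 mm high, beyond the ledge; origin under its centre
- mill: bystander: dark wooden pepper mill, 54 mm wide, 140 mm high; origin under its centre
Mind the look-alikes: they are no part of the job. What is shaped like the block but turquoise is not meant.

How it is judged:
By the outcome, as a careful person would: the job done as asked, in the order asked, and still so for the second after the job is handed in, while the arm keeps its last pose, push and grip.
It also fails if it takes over 67 s, if anything falls off the work surface, if the arm or the gripper's body presses on something with over 40 N, if the wrist force passes 120 N, or if a joint passes its speed limit or range.

## Working session

There is one attempt and no reset: what is moved stays moved. The work goes in short steps, Python scripts to look and compute and a tool call to move; the robot and the scene stay as the last step left them, time stands still between calls to the robot, and variables do not carry over. Pictures are saved under pics/ and viewed, and the job is handed in when it is done.

Besides the shell and the picture viewer there is one more tool, called after "Emit:" by a JSON object that holds its "method" and its "body", one argument or row to a line. send_rows: Moves the arm, as the interface text tells. Its arguments: {"type":"object","properties":{"moves":{"type":"array","items":{"type":"number"}}},"required":["moves"]}

```bash
mkdir -p pics; ls; python3 - <<'E'
from workcell import get_obs, grab_frame
import cv2,numpy as np
for n in ["scene","top","wrist"]:
    f=grab_frame(n); cv2.imwrite(f"pics/{n}0.png",f["color"][:,:,::-1])
    print(n,f["fx"],f["fy"],f["cx"],f["cy"],np.round(f["origin"],4).tolist(),np.round(f["orientation"],4).tolist())
o=get_obs(); print(o)
E
```

```text
pics
scene 381.6734168377135 381.6734168377135 278.05009749128095 211.48188852381077 [1.1931, -0.3901, 0.7439] [[0.5677, 0.5348, -0.6259], [0.8231, -0.3813, 0.4208], [-0.0136, -0.7541, -0.6567]]
top 390.7246323197202 390.7246323197202 276.19536846387916 213.61764585907326 [0.3567, 0.0469, 1.1844] [[-0.0163, -0.987, 0.1601], [-0.9998, 0.0185, 0.0119], [-0.0147, -0.1599, -0.987]]
wrist 337.4677725208995 337.4677725208995 281.72780298950386 210.4716845015365 [0.1406, 0.6157, 0.3737] [[0.3497, 0.8864, 0.3032], [0.9369, -0.3302, -0.1153], [-0.0021, 0.3244, -0.9459]]
{'time': 0.15, 'q': array([-67.6193956 ,  39.52226379, -11.14549227,  89.72959397,
         9.01538618,  51.71049617, -12.32422256]), 'qd': array([ 0.03720782, -0.10012073,  0.11383303, -0.24316775, -0.10026057,
        0.05668044,  0.0264392 ]), 'joint_torque': array([-2.97913226e-03, -5.39932930e+01, -1.26887240e+00, -1.58717465e+01,
        9.30420327e-03,  6.48896646e-03,  1.37781677e-05]), 'tool_pos': array([0.21818593, 0.58516254, 0.23067434]), 'tool_rot': array([[-9.37046164e-01,  3.49205330e-01, -3.52946280e-04],
       [ 3.49205479e-01,  9.37045192e-01, -1.35697226e-03],
       [-1.43135332e-04, -1.39479643e-03, -9.99999017e-01]]), 'wrist_force': array([-0.23453372, -0.27038836,  0.61651563]), 'moment': array([ 0.01745124, -0.00872253,  0.0061736 ]), 'opening': 0.9984122188231401}
```

View pics/scene0.png

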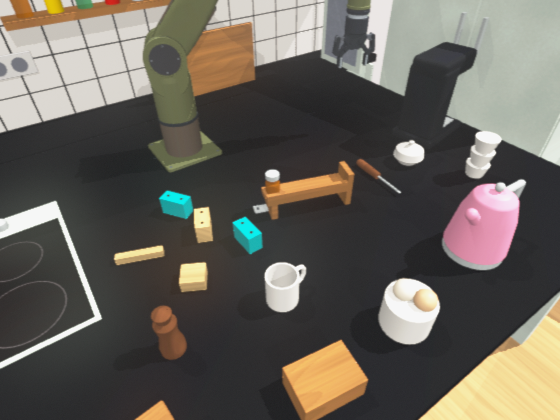

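View pics/top0.png

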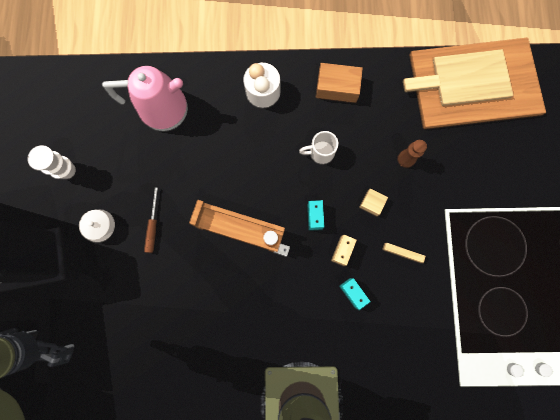

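View pics/wrist0.png

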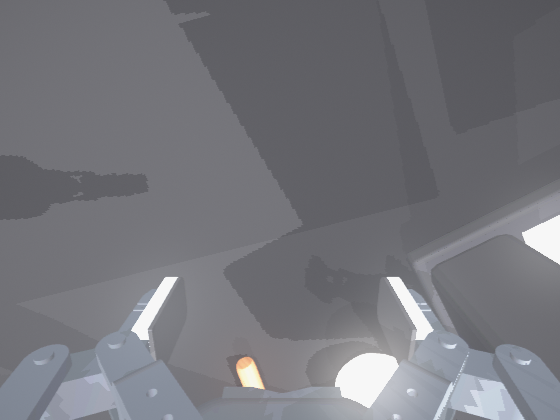

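```bash
python3 - <<'E'
import cv2,numpy as np
t=cv2.imread("pics/top0.png"); s=cv2.imread("pics/scene0.png")
cv2.imwrite("pics/c_top_ledge.png",cv2.resize(t[190:265,180:300],None,fx=6,fy=6,interpolation=cv2.INTER_CUBIC))
cv2.imwrite("pics/c_top_block.png",cv2.resize(t[180:320,300:440],None,fx=4,fy=4,interpolation=cv2.INTER_CUBIC))
cv2.imwrite("pics/c_sc_ledge.png",cv2.resize(s[155:225,240:370],None,fx=6,fy=6,interpolation=cv2.INTER_CUBIC))
cv2.imwrite("pics/c_sc_block.png",cv2.resize(s[180:300,150:280],None,fx=5,fy=5,interpolation=cv2.INTER_CUBIC))
E
```

```text
(no output)
```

View pics/c_top_ledge.png

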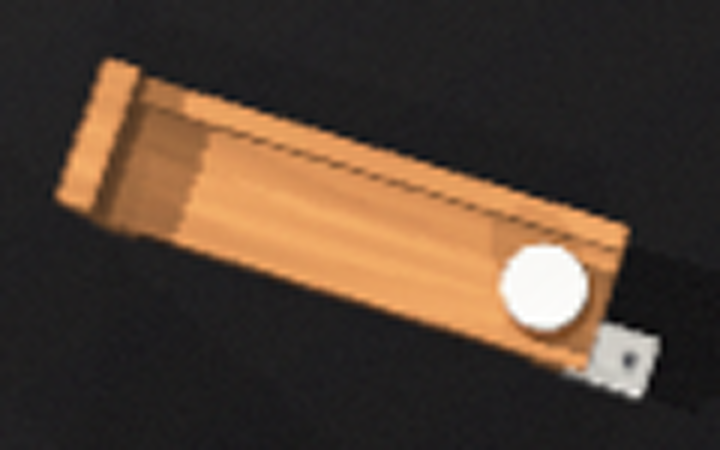

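View pics/c_top_block.png

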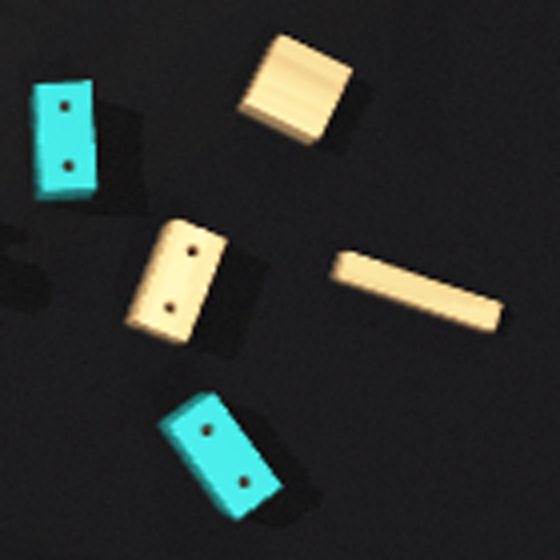

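View pics/c_sc_ledge.png

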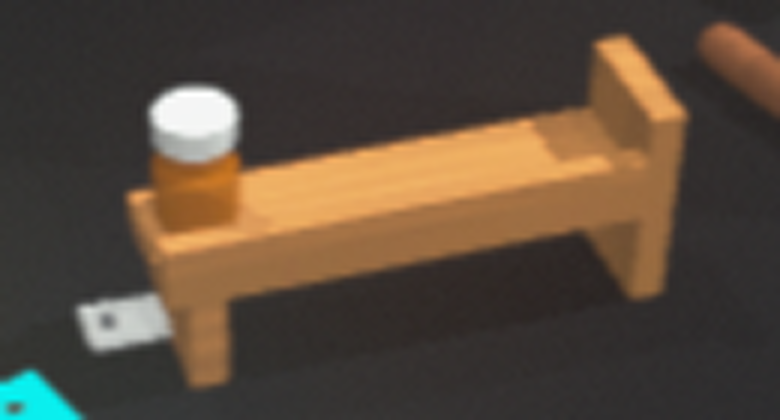

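View pics/c_sc_block.png

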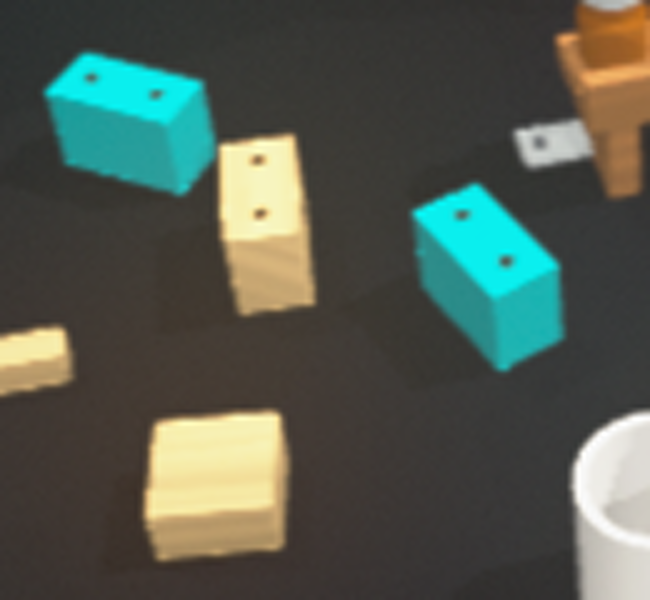

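```bash
cat > h.py <<'E'
import numpy as np
from scipy.optimize import least_squares
class Cam:
    def __init__(s,f,o,R): s.f=f[0];s.c=np.array(f[1:3]);s.o=np.array(o);s.R=np.array(R)
    def proj(s,P):
        q=(np.atleast_2d(P)-s.o)@s.R; return s.c+s.f*q[:,:2]/q[:,2:]
    def ray(s,px):
        d=np.append((np.array(px)-s.c)/s.f,1); return s.R@d
    def atz(s,px,z):
        d=s.ray(px); return s.o+d*(z-s.o[2])/d[2]
def fromframe(f): return Cam((f["fx"],f["cx"],f["cy"]),f["origin"],f["orientation"])
S=Cam((381.6734,278.0501,211.4819),[1.1931,-0.3901,0.7439],[[0.5677,0.5348,-0.6259],[0.8231,-0.3813,0.4208],[-0.0136,-0.7541,-0.6567]])
T=Cam((390.7246,276.1954,213.6176),[0.3567,0.0469,1.1844],[[-0.0163,-0.987,0.1601],[-0.9998,0.0185,0.0119],[-0.0147,-0.1599,-0.987]])
def tri(obs):
    A=np.zeros((3,3));b=np.zeros(3)
    for c,p in obs:
        d=c.ray(p);d/=np.linalg.norm(d);M=np.eye(3)-np.outer(d,d);A+=M;b+=M@c.o
    x=np.linalg.solve(A,b)
    return x,[np.round(c.proj(x)[0]-p,2).tolist() for c,p in obs]
def crop(u,off,s): return (np.array(u)+.5)/s-.5+np.array(off)
def rz(a): c,s=np.cos(a),np.sin(a); return np.array([[c,-s,0],[s,c,0],[0,0,1]])
E
cat > a.py <<'E'
from h import *
bt=lambda u:crop(u,(300,180),4); bs=lambda u:crop(u,(150,180),5)
lt=lambda u:crop(u,(180,190),6); ls=lambda u:crop(u,(240,155),6)
for n,a,b in [("hole+x",bt((192,250)),bs((260,213))),("hole-x",bt((169,307)),bs((258,160))),
  ("cheek outer back",lt((108,58)),ls((685,118))),("cheek outer front",lt((57,197)),ls((627,35))),
  ("lip -y back",lt((628,228)),ls((165,242)))]:
    x,r=tri([(T,a),(S,b)]); print(n,np.round(x,4),r)
# ledge fit: x,y,yaw
def W(p,P): return np.array(P)@rz(p[2]).T+[p[0],p[1],0]
# cheek at y 120..136?; try both conventions
for y1 in (.120,.136):
  Pt=[[.035,y1,.11],[-.035,y1,.11],[.035,y1-.016,.11],[.035,-.12,.086],[-.035,-.12,.07]]
  ot=np.array([lt(u) for u in [(108,58),(57,197),(142,75),(628,228),(585,370)]])
  Ps=[[.035,y1,.11],[-.035,y1,.11],[-.035,y1-.016,.11],[.035,-.12,.086],[-.035,-.12,.07]]
  os_=np.array([ls(u) for u in [(685,118),(627,35),(595,42),(165,242),(128,193)]])
  f=lambda p:np.r_[(T.proj(W(p,Pt))-ot).ravel(),(S.proj(W(p,Ps))-os_).ravel()]
  r=least_squares(f,[.5,.15,0]); print(y1,np.round(r.x,4),np.degrees(r.x[2]),r.cost); print(np.round(r.fun.reshape(-1,2),1).tolist())
E
python3 a.py
```

```text
hole+x [ 0.4535 -0.1421  0.0559] [[-0.71, -0.29], [-0.85, 0.04]]
hole-x [ 0.413  -0.1238  0.0554] [[-0.75, -0.31], [-0.86, 0.04]]
cheek outer back [0.578  0.2826 0.1073] [[-0.66, -0.45], [-0.8, 0.19]]
cheek outer front [0.5121 0.3048 0.1101] [[-0.71, -0.46], [-0.8, 0.19]]
lip -y back [0.4952 0.0405 0.091 ] [[-0.88, -0.47], [-1.03, 0.13]]
0.12 [ 0.5037  0.1734 -0.3357] -19.236310836160378 39.171284084433736
[[1.8, -0.1], [1.6, 0.2], [1.4, -1.2], [-3.7, -0.9], [-4.2, -0.7], [-3.0, 0.0], [-2.9, 0.7], [-2.6, 0.4], [1.9, 0.9], [2.3, -1.1]]
0.136 [ 0.5006  0.1647 -0.3291] -18.857785934332682 6.991781126920546
[[-0.7, -0.5], [-0.7, -0.2], [-1.0, -1.7], [-0.6, -0.2], [-1.0, 0.1], [-0.9, -0.6], [-1.0, 0.1], [-0.7, -0.1], [-1.2, 1.6], [-0.8, -0.4]]
```

Top view: the candidates are the beech block with two holes at (344,250), turquoise look-alikes at (316,215) and (355,293), the offcut at (374,202, no holes), and the batten at (404,253). I choose the beech block. The enlarged crops confirm two holes, at about (347.5,242) and (341.8,256). Its measured top height of 0.056 m matches the text. The ledge fits at (0.501, 0.165) with yaw −18.9°. The jar is at (271,238) and the cheek at (200,212).

Emit:
{"method": "send_rows", "body": {
  "moves": [-0.04,-0.023,-0.002,0,0,0,1,-0.04,-0.023,-0.002,0,0,0,1,-0.04,-0.023,-0.002,0,0,0,1,-0.04,-0.023,-0.002,0,0,0,1,-0.04,-0.023,-0.002,0,0,0,1,-0.04,-0.023,-0.002,0,0,0,1,-0.04,-0.023,-0.002,0,0,0,1,-0.04,-0.023,-0.002,0,0,0,1]
}}

```text
time: 0.95
tool_pos: [0.4551, 0.2997, 0.2429]
tool_rot: [[-0.943, 0.332, -0.008], [0.332, 0.943, 0.002], [0.008, -0.001, -1.0]]
wrist_force: [0.9, 0.8, 0.3]
opening: 0.999
```

```bash
cat > go.py <<'E'
import sys; from h import *; from workcell import get_obs
from scipy.spatial.transform import Rotation as Ro
o=get_obs(); R=o["tool_rot"]; p=o["tool_pos"]
def rem(t,ya):
    a=np.radians(ya); y=np.array([np.cos(a),np.sin(a),0]); z=np.array([0,0,-1.]); x=np.cross(y,z)
    Rt=np.c_[x,y,z]; print("t",round(o["time"],2),"p",np.round(p,4),"yawY",round(np.degrees(np.arctan2(R[1,1],R[0,1])),2),"F",np.round(o["wrist_force"],1),"M",np.round(o["moment"],2),"open",round(float(o["opening"]),3))
    print("q",np.round(o["q"],1))
    print("shift tool",np.round(R.T@(np.array(t)-p),4),"turn",np.round(Ro.from_matrix(R.T@Rt).as_rotvec(degrees=True),2))
a=[float(v) for v in sys.argv[1:]]; rem(a[:3],a[3])
E
python3 go.py .433 -.133 .22 65.7
```

```text
t 0.95 p [0.4551 0.2997 0.2429] yawY 70.6 F [0.9 0.8 0.3] M [-0.   -0.01  0.  ] open 0.999
q [-29.1  32.9 -14.4 102.5  10.3  46.2  22.1]
shift tool [-0.1231 -0.4154  0.0222] turn [-0.06 -0.44  4.9 ]
```

Emit:
{"method": "send_rows", "body": {
  "moves": [-0.012,-0.042,0,0,0,0.5,1,-0.012,-0.042,0,0,0,0.5,1,-0.012,-0.042,0,0,0,0.5,1,-0.012,-0.042,0,0,0,0.5,1,-0.012,-0.042,0.002,0,0,0.5,1,-0.012,-0.042,0.002,0,0,0.5,1,-0.012,-0.042,0.002,0,0,0.5,1,-0.012,-0.042,0.004,0,0,0.5,1,-0.012,-0.042,0.004,0,0,0.5,1,-0.012,-0.03,0.004,0,0,0.5,1,0,0,0,0,0,0,1]
}}

```text
time: 2.05
tool_pos: [0.4148, -0.1477, 0.2221]
tool_rot: [[-0.902, 0.432, -0.003], [0.432, 0.902, 0.0], [0.003, -0.001, -1.0]]
wrist_force: [-1.0, 0.7, 0.6]
opening: 0.999
```

```bash
python3 go.py .433 -.133 .22 65.7; cat > shot.py <<'E'
import sys,cv2,pickle; from workcell import grab_frame
n,o=sys.argv[1:3]; f=grab_frame(n); cv2.imwrite(f"pics/{o}.png",f["color"][:,:,::-1]); pickle.dump({k:f[k] for k in f if k!="color"},open(f"{o}.pkl","wb"))
E
python3 shot.py wrist w1
```

```text
t 2.05 p [ 0.4148 -0.1477  0.2221] yawY 64.42 F [-1.   0.7  0.6] M [ 0.   -0.06 -0.01] open 0.999
q [ 23.5  27.5 -14.6 120.5  12.2  33.5  64.6]
shift tool [-0.0101  0.0211  0.002 ] turn [-0.05 -0.16 -1.28]
```

View pics/w1.png

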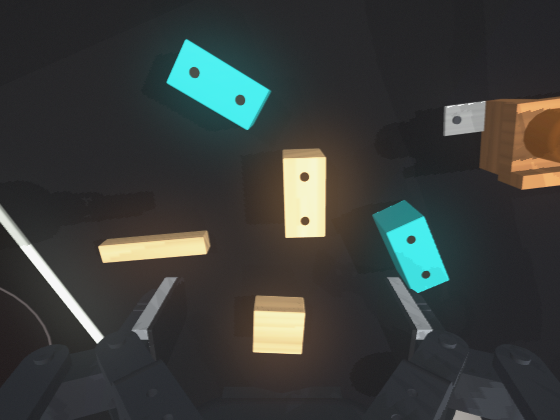

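The wrist view shows the beech block with holes at (305,177) and (305,221), between two turquoise look-alikes. The offcut is at (279,325).

```bash
cat > b.py <<'E'
from h import *; import pickle
c=fromframe(pickle.load(open("w1.pkl","rb")))
print(c.o, c.proj([.4148,-.1477,.2221]))
for a in [(305,177),(305,221)]: print(c.atz(a,.056))
bt=lambda u:crop(u,(300,180),4); bs=lambda u:crop(u,(150,180),5)
P=[tri([(T,bt(a)),(S,bs(b)),(c,w)]) for a,b,w in [((192,250),(260,213),(305,221)),((169,307),(258,160),(305,177))]]
print(P); d=P[0][0]-P[1][0]; print((P[0][0]+P[1][0])/2, np.degrees(np.arctan2(d[1],d[0])),np.linalg.norm(d))
# corners of top face
for a in [(283,150.5),(320,150),(326,237),(285,238)]: print(c.atz(a,.056))
E
python3 b.py
python3 - <<'E'
import cv2
i=cv2.imread("pics/w1.png"); cv2.imwrite("pics/w1c.png",cv2.resize(i[130:260,240:370],None,fx=4.6,fy=4.6,interpolation=cv2.INTER_CUBIC))
E
```

```text
[ 0.34047485 -0.1104287   0.36545626] [[279.07833818 278.18771477]]
[ 0.41463866 -0.12228416  0.056     ]
[ 0.45473459 -0.14042694  0.056     ]
[(array([ 0.45396511, -0.14154551,  0.05636942]), [[-0.89, -0.46], [-0.61, -0.08], [-1.34, -0.07]]), (array([ 0.413714  , -0.12330983,  0.05616053]), [[-0.89, -0.58], [-0.63, -0.09], [-1.4, -0.37]])]
[ 0.43383956 -0.13242767  0.05626498] -24.37280200367497 0.04418977308646389
[ 0.38342351 -0.13020671  0.056     ]
[ 0.39760805 -0.09955549  0.056     ]
[ 0.47924    -0.12859209  0.056     ]
[ 0.4626033  -0.16584557  0.056     ]
```

View pics/w1c.png

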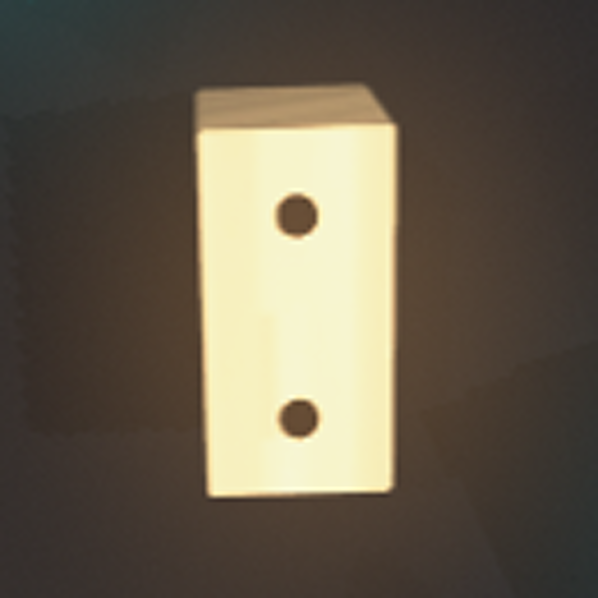

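```bash
python3 go.py .434 -.132 .024 65.6
```

```text
t 2.1 p [ 0.4151 -0.1454  0.2223] yawY 64.58 F [ 0.  -0.6  0.4] M [ 0.01 -0.04  0.02] open 1.0
q [ 23.3  27.4 -14.8 120.6  12.2  33.5  64.5]
shift tool [-0.012   0.0202  0.1983] turn [ 0.02 -0.18 -1.02]
```

Emit:
{"method": "send_rows", "body": {
  "moves": [-0.006,0.01,0.01,0,0,-0.5,0.5,-0.006,0.01,0.02,0,0,-0.5,0.5,0,0,0.03,0,0,0,0.5,0,0,0.03,0,0,0,0.5,0,0,0.02,0,0,0,0.5,0,0,0,0,0,0,0.5]
}}

```text
time: 2.7
tool_pos: [0.4432, -0.119, 0.1072]
tool_rot: [[-0.918, 0.396, 0.007], [0.396, 0.918, 0.008], [-0.003, 0.01, -1.0]]
wrist_force: [-0.8, 0.1, 1.1]
opening: 0.75
```

```bash
python3 go.py .434 -.132 .024 65.6;python3 shot.py wrist w2
```

```text
t 2.7 p [ 0.4432 -0.119   0.1072] yawY 66.69 F [-0.8  0.1  1.1] M [-0.05  0.04 -0.03] open 0.75
q [ 14.8  40.7  -8.3 124.3  18.2  15.8  57.6]
shift tool [ 0.0036 -0.0164  0.083 ] turn [0.56 0.16 1.09]
```

View pics/w2.png

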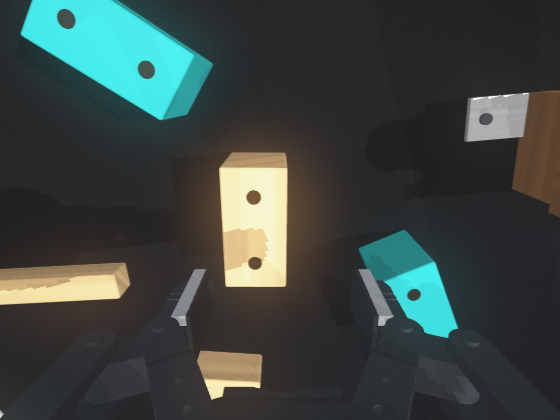

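The block's holes now show at (253,197) and (255,263). The tool drifted about 16 mm in +y during the descent, so I check and correct.

```bash
python3 - <<'E'
from h import *; import pickle
c=fromframe(pickle.load(open("w2.pkl","rb")))
a=c.atz((253.5,197.5),.056);b=c.atz((255,263),.056);d=b-a
print(a,b,(a+b)/2,np.degrees(np.arctan2(d[1],d[0])),np.linalg.norm(d))
E
python3 go.py .434 -.132 .024 65.6
```

```text
[ 0.41429127 -0.12303403  0.056     ] [ 0.45455359 -0.14066851  0.056     ] [ 0.43442243 -0.13185127  0.056     ] -23.652922102386768 0.04395485594877994
t 2.75 p [ 0.4438 -0.1189  0.1082] yawY 66.7 F [ 0.7  0.6 -0.3] M [0.07 0.03 0.03] open 0.746
q [ 14.9  40.6  -8.4 124.2  18.2  15.9  57.7]
shift tool [ 0.0042 -0.0168  0.084 ] turn [0.6  0.24 1.1 ]
```

Agrees: the centre is (0.434, −0.132). Correct sideways, then go down slowly.

Emit:
{"method": "send_rows", "body": {
  "moves": [0.002,-0.008,0,0.3,0.1,0.5,0.5,0.002,-0.008,0.005,0.3,0.1,0.6,0.5,0,0,0.01,0,0,0,0.5,0,0,0,0,0,0,0.5]
}}

```text
time: 3.15
tool_pos: [0.4357, -0.1316, 0.0946]
tool_rot: [[-0.911, 0.412, 0.006], [0.412, 0.911, -0.001], [-0.006, 0.001, -1.0]]
wrist_force: [0.2, -0.1, -0.4]
opening: 0.753
```

```bash
python3 go.py .434 -.132 .024 65.6
```

```text
t 3.15 p [ 0.4357 -0.1316  0.0946] yawY 65.66 F [ 0.2 -0.1 -0.4] M [ 0.04 -0.01  0.03] open 0.753
q [ 14.9  42.   -6.3 125.5  19.1  13.   57.3]
shift tool [ 0.0018 -0.0012  0.0706] turn [0.08 0.35 0.06]
```

Emit:
{"method": "send_rows", "body": {
  "moves": [0.001,-0.001,0.01,0,0.2,0,0.5,0.001,0,0.012,0,0.1,0,0.5,0,0,0.012,0,0,0,0.5,0,0,0.012,0,0,0,0.5,0,0,0,0,0,0,0.5]
}}

```text
time: 3.65
tool_pos: [0.4344, -0.1325, 0.046]
tool_rot: [[-0.91, 0.414, 0.004], [0.414, 0.91, 0.001], [-0.003, 0.002, -1.0]]
wrist_force: [-0.7, 0.6, 0.3]
opening: 0.749
```

```bash
python3 go.py .434 -.132 .024 65.6
```

```text
t 3.65 p [ 0.4344 -0.1325  0.046 ] yawY 65.57 F [-0.7  0.6  0.3] M [0.01 0.04 0.05] open 0.749
q [ 12.9  48.   -2.7 126.6  20.4   5.5  56.3]
shift tool [0.0007 0.0003 0.022 ] turn [ 0.13  0.18 -0.03]
```

Emit:
{"method": "send_rows", "body": {
  "moves": [0.001,0,0.008,0,0.1,0,0.5,0,0,0.003,0,0,0,0.5,0,0,0,0,0,0,0.5]
}}

```text
time: 3.95
tool_pos: [0.4337, -0.1322, 0.0343]
tool_rot: [[-0.91, 0.414, 0.003], [0.414, 0.91, 0.002], [-0.002, 0.003, -1.0]]
wrist_force: [0.6, -0.2, -0.1]
opening: 0.754
```

```bash
python3 go.py .434 -.132 .024 65.6; python3 shot.py wrist w3
```

```text
t 3.95 p [ 0.4337 -0.1322  0.0343] yawY 65.56 F [ 0.6 -0.2 -0.1] M [0.07 0.03 0.01] open 0.754
q [ 12.4  49.5  -1.9 126.8  20.9   3.8  55.8]
shift tool [-0.0002  0.0003  0.0103] turn [ 0.15  0.09 -0.04]
```

View pics/w3.png

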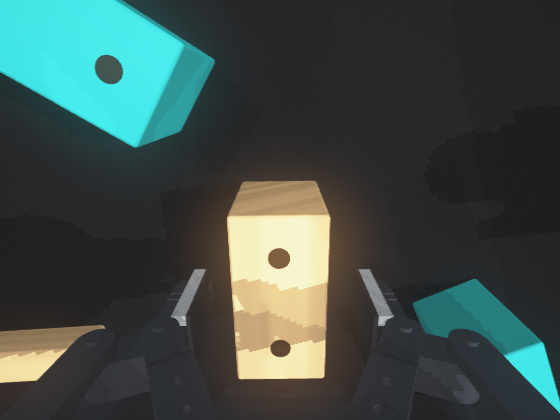

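The block, with holes at (279,258) and (280,348), sits centred between the pads at x of about 195 and 370. Joint 6 is at 3.8°, close to its 2.42° limit, so I go only 3 mm deeper and then close.

Emit:
{"method": "send_rows", "body": {
  "moves": [0,0,0.003,0.1,0,0,0.5,0,0,0,0,0,0,-1,0,0,0,0,0,0,-1,0,0,0,0,0,0,-1,0,0,0,0,0,0,-1,0,0,0,0,0,0,-1,0,0,0,0,0,0,-1,0,0,0,0,0,0,-1]
}}

```text
time: 4.8
tool_pos: [0.4342, -0.1324, 0.0324]
tool_rot: [[-0.91, 0.414, 0.004], [0.414, 0.91, -0.0], [-0.003, 0.001, -1.0]]
wrist_force: [0.7, 0.4, -1.6]
opening: 0.457
```

```bash
python3 go.py .434 -.132 .031 65.6; python3 shot.py wrist w4
```

```text
t 4.8 p [ 0.4342 -0.1324  0.0324] yawY 65.54 F [ 0.7  0.4 -1.6] M [-0.03  0.02 -0.  ] open 0.457
q [ 12.2  49.8  -1.6 126.8  21.2   3.4  55.5]
shift tool [0.0004 0.0003 0.0014] turn [ 0.07  0.2  -0.06]
```

View pics/w4.png

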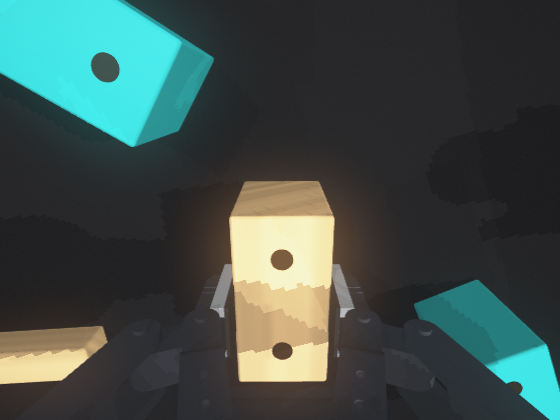

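Gripped (opening 0.457, about 39 mm). Lifting, gently at first.

Emit:
{"method": "send_rows", "body": {
  "moves": [0,0,-0.006,0,0,0,-1,0,0,-0.012,0,0,0,-1,0,0,-0.015,0,0,0,-1,0,0,-0.02,0,0,0,-1,0,0,-0.025,0,0,0,-1,0,0,-0.025,0,0,0,-1,0,0,-0.025,0,0,0,-1,0,0,-0.025,0,0,0,-1,0,0,-0.025,0,0,0,-1,0,0,-0.015,0,0,0,-1,0,0,0,0,0,0,-1]
}}

```text
time: 5.95
tool_pos: [0.4303, -0.1324, 0.236]
tool_rot: [[-0.91, 0.414, -0.0], [0.414, 0.91, -0.003], [-0.001, -0.002, -1.0]]
wrist_force: [1.3, 0.1, -0.8]
opening: 0.456
```

```bash
python3 go.py .50 .20 .25 -18.9; python3 shot.py wrist w5
```

```text
t 5.95 p [ 0.4303 -0.1324  0.236 ] yawY 65.56 F [ 1.3  0.1 -0.8] M [ 0.02  0.   -0.03] open 0.456
q [ 22.5  26.9 -16.8 118.1  12.9  36.7  62.6]
shift tool [ 0.074   0.3314 -0.0149] turn [-7.000e-02  1.500e-01  8.446e+01]
```

View pics/w5.png

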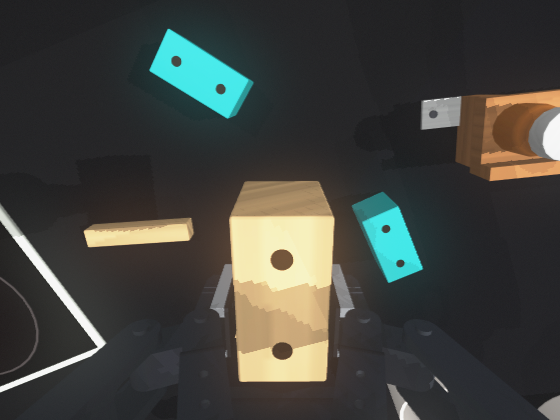

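The block is held squarely (holes at (282,260) and (282,351), as before the lift). Move over the ledge, then turn.

Emit:
{"method": "send_rows", "body": {
  "moves": [0.008,0.033,-0.005,0,0,0,-1,0.008,0.036,-0.005,0,0,0,-1,0.008,0.036,-0.005,0,0,0,-1,0.008,0.036,0,0,0,0,-1,0.008,0.036,0,0,0,0,-1,0.008,0.036,0,0,0,0,-1,0.008,0.036,0,0,0,0,-1,0.008,0.036,0,0,0,0,-1,0.008,0.03,0,0,0,0,-1,0,0,0,0,0,0,-1]
}}

```text
time: 7.0
tool_pos: [0.4895, 0.1923, 0.2353]
tool_rot: [[-0.907, 0.42, -0.025], [0.42, 0.907, -0.009], [0.019, -0.018, -1.0]]
wrist_force: [-0.8, 0.4, -1.6]
opening: 0.454
```

Emit:
{"method": "send_rows", "body": {
  "moves": [0,0,0,0,0,8,-1,0,0,0,0,0,8,-1,0,0,0,0,0,8,-1,0,0,0,0,0,8,-1,0,0,0,0,0,8,-1,0,0,0,0,0,8,-1,0,0,0,0,0,8,-1,0,0,0,0,0,8,-1,0,0,0,0,0,8,-1,0,0,0,0,0,8,-1,0,0,0,0,0,0,-1]
}}

```text
time: 8.1
tool_pos: [0.4784, 0.1796, 0.2206]
tool_rot: [[0.314, 0.948, -0.053], [0.948, -0.316, -0.032], [-0.047, -0.04, -0.998]]
wrist_force: [-0.0, 1.0, -1.4]
opening: 0.455
```

```bash
python3 go.py .515 .2285 .16 -18.9; python3 shot.py wrist w6; python3 shot.py top t6; python3 shot.py scene s6
```

```text
t 8.1 p [0.4784 0.1796 0.2206] yawY -18.41 F [-0.   1.  -1.4] M [-0.02 -0.06 -0.01] open 0.455
q [-32.4  33.7  10.4 107.3  -7.7  43.2 -36.1]
shift tool [0.0607 0.0217 0.057 ] turn [-2.29  2.69  0.54]
```

View pics/w6.png

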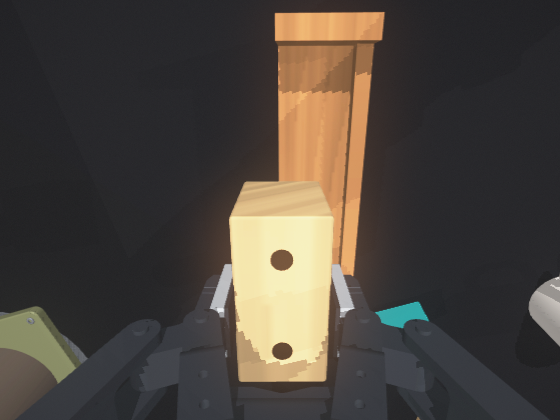

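View pics/s6.png

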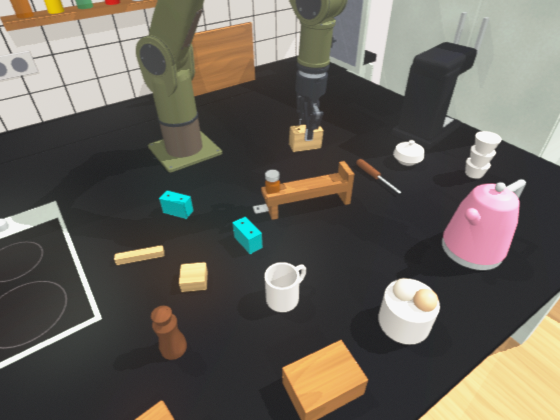

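The wrist view shows the cheek top at (330,26), the lip at (355,150) and the board below. The scene view confirms the block is in the gripper and nothing is disturbed. The tool has picked up a 3.5° tilt; I straighten it and move above the pre-place spot.

Emit:
{"method": "send_rows", "body": {
  "moves": [0.015,0.005,0,-1.2,1.4,0.3,-1,0.015,0.005,0,-1.1,1.3,0.2,-1,0.015,0.005,0.005,0,0,0,-1,0.012,0.005,0.005,0,0,0,-1,0,0,0,0,0,0,-1]
}}

```text
time: 8.75
tool_pos: [0.5193, 0.2336, 0.2097]
tool_rot: [[0.314, 0.949, 0.009], [0.949, -0.314, 0.01], [0.012, 0.006, -1.0]]
wrist_force: [-0.8, -0.6, -1.0]
opening: 0.455
```

```bash
python3 go.py .515 .2285 .16 -18.9; python3 shot.py wrist w7;python3 - <<'E'
import cv2
i=cv2.imread("pics/w7.png"); cv2.imwrite("pics/w7c.png",cv2.resize(i[0:200,210:420],None,fx=3,fy=3,interpolation=cv2.INTER_CUBIC))
E
```

```text
t 8.75 p [0.5193 0.2336 0.2097] yawY -18.33 F [-0.8 -0.6 -1. ] M [0.02 0.06 0.01] open 0.455
q [-34.4  36.8   9.6 102.3  -9.1  41.  -38.2]
shift tool [-0.0067 -0.0028  0.0496] turn [ 0.33 -0.69  0.57]
```

View pics/w7.png

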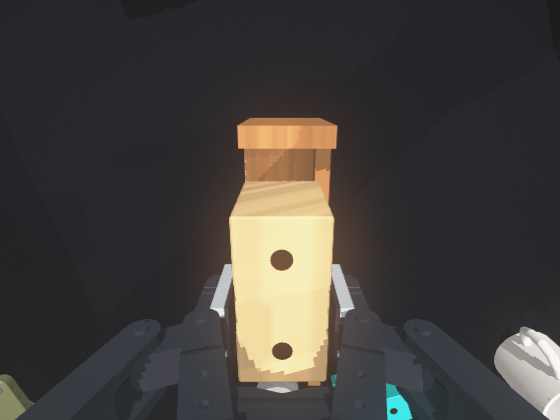

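View pics/w7c.png

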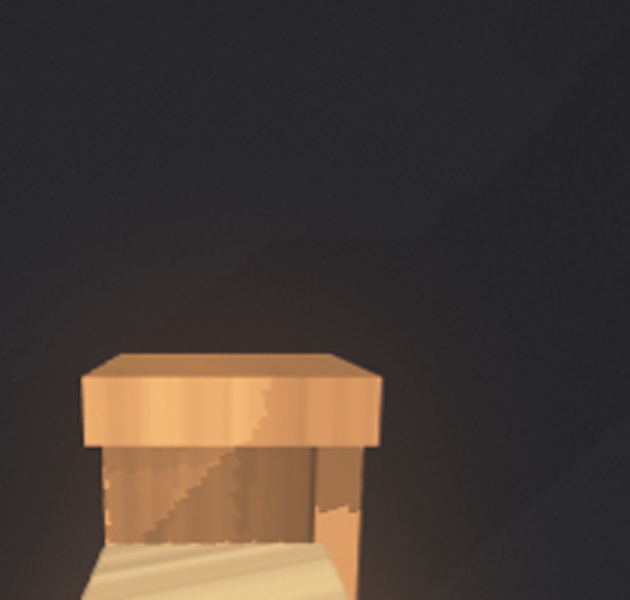

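```bash
python3 - <<'E'
import cv2
i=cv2.imread("pics/w6.png"); cv2.imwrite("pics/w6a.png",cv2.resize(i[0:110,260:400],None,fx=5,fy=5,interpolation=cv2.INTER_CUBIC))
cv2.imwrite("pics/w6b.png",cv2.resize(i[180:290,300:400],None,fx=5,fy=5,interpolation=cv2.INTER_CUBIC))
E
```

```text
(no output)
```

View pics/w6a.png

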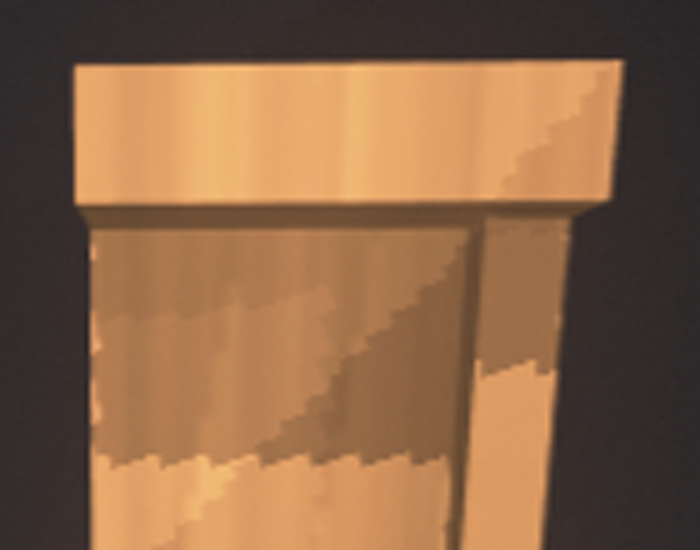

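View pics/w6b.png

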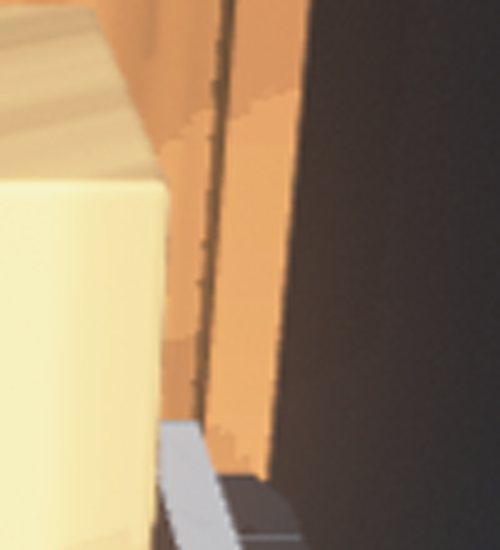

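```bash
cat > c.py <<'E'
from h import *; import pickle
c6=fromframe(pickle.load(open("w6.pkl","rb")));c7=fromframe(pickle.load(open("w7.pkl","rb")))
a=lambda u:crop(u,(260,0),5); b=lambda u:crop(u,(300,180),5); c=lambda u:crop(u,(210,0),3)
C=[[-.035,.136,.11],[.035,.136,.11],[.035,.12,.11],[-.035,.12,.11]]
o6=np.array([a(u) for u in [(75,65),(624,60),(611,200),(77,205)]]); o7=np.array([c(u) for u in [(81,377),(382,377),(380,446),(85,446)]])
lines=[(.035,[a((571,222)),a((545,550)),b((310,5)),b((268,478))]),(.023,[a((485,218)),a((462,548)),b((232,5)),b((205,420))])]
def W(p,P): return np.array(P)@rz(p[2]).T+[p[0],p[1],0]
def f(p,use=(1,1,1)):
    r=[]
    if use[0]: r.append((c6.proj(W(p,C))-o6).ravel())
    if use[1]: r.append((c7.proj(W(p,C))-o7).ravel())
    if use[2]:
      for lx,pts in lines:
        q=c6.proj(W(p,[[lx,.12,.086],[lx,-.12,.086]]))
        for pt in pts:
            t=(pt[1]-q[0,1])/(q[1,1]-q[0,1]); r.append([q[0,0]+t*(q[1,0]-q[0,0])-pt[0]])
    return np.concatenate(r)
for u in [(1,0,1),(0,1,0),(1,1,1)]:
    r=least_squares(f,[.5,.165,-.33],args=(u,)); p=r.x
    print(u,np.round(p[:2],4),"yaw",round(np.degrees(p[2]),2),"rms",round(np.sqrt(np.mean(r.fun**2)),2),"home",np.round(W(p,[.003,.08,0]),4),"pre",np.round(W(p,[-.007,.066,0]),4)); 
print(np.round(r.fun,1))
E
python3 c.py
```

```text
(1, 0, 1) [0.5016 0.1656] yaw -18.41 rms 0.38 home [0.5297 0.2405 0.    ] pre [0.5158 0.2304 0.    ]
(0, 1, 0) [0.5016 0.1654] yaw -18.33 rms 0.3 home [0.5296 0.2404 0.    ] pre [0.5157 0.2303 0.    ]
(1, 1, 1) [0.5015 0.1655] yaw -18.39 rms 0.36 home [0.5296 0.2405 0.    ] pre [0.5157 0.2304 0.    ]
[ 0.2  0.1 -0.2  0.2 -0.3  0.2 -0.  -0.3  0.6 -0.1 -0.1 -0.1 -0.6 -0.2
  0.2 -0.1 -0.2 -0.8 -0.2 -0.3  0.4  0.1  0.9  0.3]
```

```bash
python3 - <<'E'
from h import *; import pickle
c=fromframe(pickle.load(open("w7.pkl","rb")))
z=.2097-.0324+.056
a=c.atz((282,259.5),z);b=c.atz((282.5,351),z);d=a-b
print((a+b)/2,np.degrees(np.arctan2(d[1],d[0]))-90,np.linalg.norm(d))
E
python3 go.py .5157 .2304 .12 -18.4
```

```text
[0.51994864 0.23440165 0.2333    ] -18.058943691307675 0.04413272549602405
t 8.8 p [0.5187 0.2326 0.2099] yawY -18.36 F [ 0.8  0.3 -1. ] M [-0.03  0.02 -0.02] open 0.459
q [-34.4  36.7   9.6 102.3  -9.1  41.  -38.2]
shift tool [-0.004  -0.0026  0.0899] turn [ 0.31 -0.63  0.04]
```

The wrist fit gives the ledge yaw as −18.4° and home at (0.5296, 0.2405), within 1.5 mm of the first estimate. The block's yaw in the grip matches. Descending over the pre-place spot.

Emit:
{"method": "send_rows", "body": {
  "moves": [-0.002,-0.001,0.005,0.3,-0.6,0,-1,-0.002,-0.001,0.015,0,0,0,-1,0,0,0.02,0,0,0,-1,0,0,0.02,0,0,0,-1,0,0,0.015,0,0,0,-1,0,0,0,0,0,0,-1]
}}

```text
time: 9.4
tool_pos: [0.5144, 0.2269, 0.1332]
tool_rot: [[0.316, 0.949, 0.0], [0.949, -0.316, -0.001], [-0.001, 0.001, -1.0]]
wrist_force: [0.1, -0.7, -2.1]
opening: 0.457
```

```bash
python3 go.py .5157 .2304 .1024 -18.4
```

```text
t 9.4 p [0.5144 0.2269 0.1332] yawY -18.42 F [ 0.1 -0.7 -2.1] M [-0.04  0.02  0.03] open 0.457
q [-33.2  43.    7.9 106.4 -10.3  31.3 -37. ]
shift tool [0.0038 0.0001 0.0308] turn [ 0.05  0.05 -0.02]
```

Emit:
{"method": "send_rows", "body": {
  "moves": [0.002,0,0.01,0,0,0,-1,0.002,0,0.008,0,0,0,-1,0,0,0.005,0,0,0,-1,0,0,0.003,0,0,0,-1,0,0,0,0,0,0,-1]
}}

```text
time: 9.9
tool_pos: [0.5168, 0.2308, 0.1071]
tool_rot: [[0.316, 0.949, 0.003], [0.949, -0.316, -0.0], [0.001, 0.003, -1.0]]
wrist_force: [0.4, 0.5, -0.9]
opening: 0.455
```

```bash
python3 go.py .5157 .2304 .1024 -18.4; python3 shot.py scene s8; python3 - <<'E'
import cv2
i=cv2.imread("pics/s8.png"); cv2.imwrite("pics/s8c.png",cv2.resize(i[80:230,230:380],None,fx=4,fy=4,interpolation=cv2.INTER_CUBIC))
E
```

```text
t 9.9 p [0.5168 0.2308 0.1071] yawY -18.44 F [ 0.4  0.5 -0.9] M [-0.03  0.07  0.  ] open 0.455
q [-33.   45.5   7.2 106.7 -10.7  28.2 -36.9]
shift tool [-0.0008 -0.0009  0.0047] turn [ 0.17 -0.05 -0.04]
```

View pics/s8c.png

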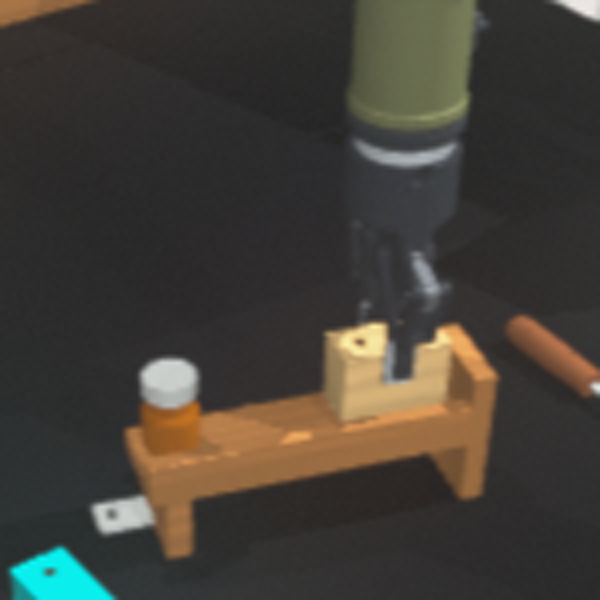

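The enlarged scene view shows the block just above the board between jar and cheek. The fingertip, at about (398,378) in the crop, is clear above the lip. Lower to contact.

Emit:
{"method": "send_rows", "body": {
  "moves": [0,0,0.002,0.1,0,0,-1,0,0,0.002,0,0,0,-1,0,0,0,0,0,0,-1]
}}

```text
time: 10.25
tool_pos: [0.5175, 0.231, 0.1037]
tool_rot: [[0.316, 0.949, 0.003], [0.949, -0.316, 0.001], [0.002, 0.003, -1.0]]
wrist_force: [-0.6, -0.2, -1.2]
opening: 0.455
```

Emit:
{"method": "send_rows", "body": {
  "moves": [0,0,0.002,0,0,0,-1,0,0,0,0,0,0,-1]
}}

```text
time: 10.45
tool_pos: [0.5179, 0.2311, 0.1025]
tool_rot: [[0.317, 0.949, 0.004], [0.949, -0.317, 0.002], [0.003, 0.003, -1.0]]
wrist_force: [-1.1, -0.1, -1.6]
opening: 0.453
```

```bash
python3 go.py .5157 .2304 .1024 -18.4
```

```text
t 10.45 p [0.5179 0.2311 0.1025] yawY -18.46 F [-1.1 -0.1 -1.6] M [-0.07  0.07  0.02] open 0.453
q [-32.8  46.    7.  106.7 -10.8  27.6 -36.8]
shift tool [-0.0014 -0.0018  0.0001] turn [ 0.19 -0.17 -0.06]
```

Emit:
{"method": "send_rows", "body": {
  "moves": [0,0,0.002,0.2,-0.2,0,-1,0,0,0,0,0,0,-1]
}}

```text
time: 10.65
tool_pos: [0.5184, 0.2314, 0.1028]
tool_rot: [[0.317, 0.949, 0.001], [0.949, -0.317, 0.001], [0.001, 0.0, -1.0]]
wrist_force: [-0.3, 0.0, -0.2]
opening: 0.457
```

Emit:
{"method": "send_rows", "body": {
  "moves": [0,0,0.002,0,0,0,-1,0,0,0,0,0,0,-1]
}}

```text
time: 10.85
tool_pos: [0.5187, 0.2316, 0.1025]
tool_rot: [[0.317, 0.948, 0.002], [0.948, -0.317, 0.002], [0.002, 0.001, -1.0]]
wrist_force: [0.1, 0.3, -1.7]
opening: 0.453
```

```bash
python3 go.py .5296 .2405 .1024 -18.4
```

```text
t 10.85 p [0.5187 0.2316 0.1025] yawY -18.48 F [ 0.1  0.3 -1.7] M [-0.01  0.02 -0.03] open 0.453
q [-32.8  46.1   7.  106.5 -10.8  28.  -36.8]
shift tool [0.0118 0.0075 0.0001] turn [ 0.07 -0.12 -0.08]
```

Emit:
{"method": "send_rows", "body": {
  "moves": [0,0,0.003,0,0,0,-1,0,0,0.001,0,0,0,-1]
}}

```text
time: 11.05
tool_pos: [0.5191, 0.2319, 0.1023]
tool_rot: [[0.317, 0.948, 0.003], [0.948, -0.317, 0.003], [0.004, 0.002, -1.0]]
wrist_force: [-1.6, -1.6, 3.3]
opening: 0.456
```

```bash
python3 go.py .5296 .2405 .1024 -18.4
```

```text
t 11.05 p [0.5191 0.2319 0.1023] yawY -18.49 F [-1.6 -1.6  3.3] M [-0.51  0.45 -0.05] open 0.456
q [-32.7  46.1   6.9 106.5 -10.9  27.8 -36.8]
shift tool [ 0.0115  0.0073 -0.    ] turn [ 0.1  -0.23 -0.09]
```

In contact with the board (Fz +3.3 N at z = 0.1023, as predicted). Slide towards the lip (tool +y) and cheek (tool +x).

Emit:
{"method": "send_rows", "body": {
  "moves": [0,0.003,0.001,0.1,-0.2,0.1,-1,0,0.003,0.001,0,0,0,-1,0,0.002,0.001,0,0,0,-1]
}}

```text
time: 11.35
tool_pos: [0.5196, 0.2316, 0.1024]
tool_rot: [[0.317, 0.948, -0.013], [0.948, -0.317, 0.003], [-0.001, -0.013, -1.0]]
wrist_force: [-4.5, -0.9, 14.3]
opening: 0.455
```

```bash
python3 go.py .5296 .2405 .1024 -18.4
```

```text
t 11.35 p [0.5196 0.2316 0.1024] yawY -18.47 F [-4.5 -0.9 14.3] M [-0.15  1.08 -0.15] open 0.455
q [-32.3  46.3   6.7 105.6 -10.9  29.3 -36.5]
shift tool [ 0.0116  0.0067 -0.0001] turn [-0.74  0.08 -0.07]
```

Emit:
{"method": "send_rows", "body": {
  "moves": [0,0,-0.001,-0.7,0,0,-1,0,0.003,0,0,0,0,-1,0,0.003,0,0,0,0,-1]
}}

```text
time: 11.65
tool_pos: [0.5249, 0.2301, 0.1028]
tool_rot: [[0.316, 0.949, -0.001], [0.949, -0.316, -0.001], [-0.001, -0.001, -1.0]]
wrist_force: [0.3, 0.1, -1.5]
opening: 0.455
```

```bash
python3 go.py .5296 .2405 .1024 -18.4
```

```text
t 11.65 p [0.5249 0.2301 0.1028] yawY -18.4 F [ 0.3  0.1 -1.5] M [-0.01 -0.05  0.03] open 0.455
q [-32.4  46.4   7.1 105.3 -10.6  29.  -36.6]
shift tool [0.0113 0.0011 0.0004] turn [-0.06  0.08 -0.  ]
```

Emit:
{"method": "send_rows", "body": {
  "moves": [0,0.002,0,0,0,0,-1,0,0.002,0.0005,0,0,0,-1]
}}

```text
time: 11.85
tool_pos: [0.5259, 0.2298, 0.1023]
tool_rot: [[0.316, 0.949, -0.008], [0.949, -0.316, -0.0], [-0.003, -0.008, -1.0]]
wrist_force: [-8.8, 1.2, 20.2]
opening: 0.454
```

```bash
python3 go.py .5296 .2405 .1024 -18.4
```

```text
t 11.85 p [0.5259 0.2298 0.1023] yawY -18.43 F [-8.8  1.2 20.2] M [ 0.18  1.83 -0.24] open 0.454
q [-32.1  46.6   7.  104.8 -10.7  29.7 -36.4]
shift tool [ 0.0113  0.0001 -0.0001] turn [-0.46  0.17 -0.03]
```

Emit:
{"method": "send_rows", "body": {
  "moves": [0.001,0,-0.001,-0.5,0.2,0,-1,0.003,0,0,0,0,0,-1,0.003,0,0,0,0,0,-1]
}}

```text
time: 12.15
tool_pos: [0.5276, 0.2356, 0.1026]
tool_rot: [[0.317, 0.948, -0.001], [0.948, -0.317, -0.001], [-0.001, -0.001, -1.0]]
wrist_force: [-0.9, -0.7, -2.1]
opening: 0.456
```

```bash
python3 go.py .5296 .2405 .1024 -18.4
```

```text
t 12.15 p [0.5276 0.2356 0.1026] yawY -18.49 F [-0.9 -0.7 -2.1] M [-0.    0.31 -0.04] open 0.456
q [-32.8  46.6   7.3 104.5 -10.7  29.6 -37. ]
shift tool [0.0053 0.0003 0.0002] turn [-0.05  0.09 -0.09]
```

Emit:
{"method": "send_rows", "body": {
  "moves": [0.003,0,0,0,0,-0.1,-1,0.003,0,0,0,0,0,-1]
}}

```text
time: 12.35
tool_pos: [0.5287, 0.239, 0.1023]
tool_rot: [[0.317, 0.948, -0.005], [0.948, -0.317, -0.005], [-0.007, -0.003, -1.0]]
wrist_force: [-5.9, -7.4, 9.9]
opening: 0.459
```

```bash
python3 go.py .5296 .2405 .1024 -18.4
```

```text
t 12.35 p [0.5287 0.239  0.1023] yawY -18.47 F [-5.9 -7.4  9.9] M [-1.54  1.06 -0.01] open 0.459
q [-33.3  46.9   7.5 103.8 -10.7  30.3 -37.3]
shift tool [ 0.0017  0.0003 -0.0001] turn [-0.15  0.38 -0.07]
```

```bash
python3 shot.py wrist w9; python3 shot.py scene s9; python3 - <<'E'
import cv2
i=cv2.imread("pics/s9.png"); cv2.imwrite("pics/s9c.png",cv2.resize(i[140:220,290:370],None,fx=7,fy=7,interpolation=cv2.INTER_CUBIC))
i=cv2.imread("pics/w9.png"); cv2.imwrite("pics/w9c.png",cv2.resize(i[120:300,200:380],None,fx=3.3,fy=3.3,interpolation=cv2.INTER_CUBIC))
E
```

```text
(no output)
```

View pics/s9c.png

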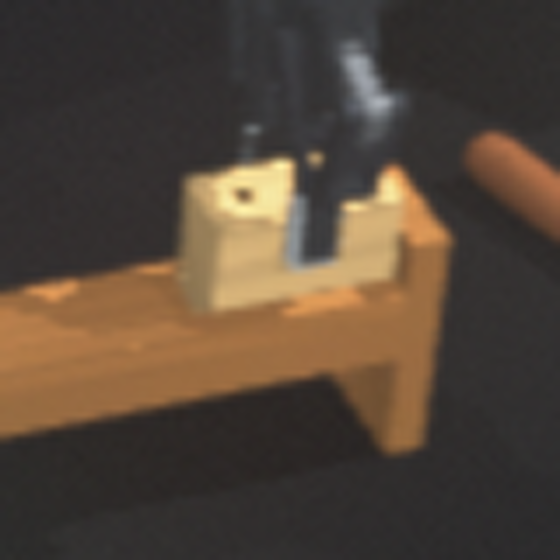

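View pics/w9c.png

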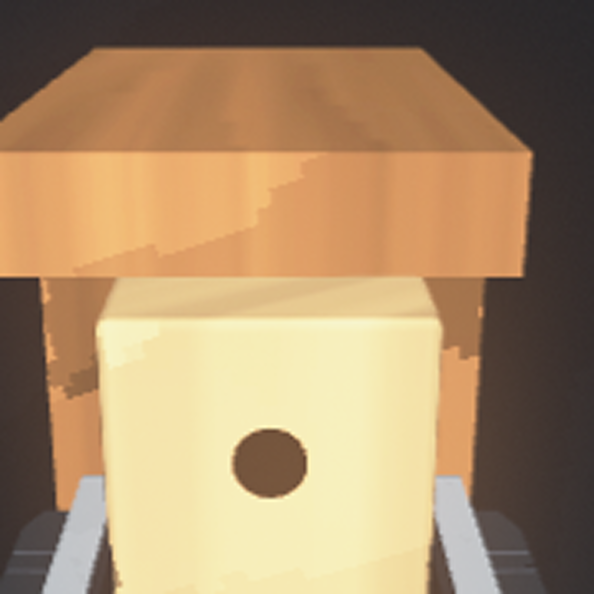

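The scene crop shows the block on the board against the cheek at (400,240). The wrist crop shows the cheek's inner edge at row 276 and the block's top end edge at row 319, with no visible gap. I check the gap numerically.

```bash
cat > d.py <<'E'
from h import *; import pickle
c=fromframe(pickle.load(open("w9.pkl","rb"))); k=lambda u:crop(u,(200,120),3.3)
R=rz(np.radians(-18.4)); L=lambda P:(np.array(P)-[.5015,.1655,0])@R
for n,u,z in [("cheek outer R",(532,151),.11),("cheek inner R",(524,276),.11),("cheek inner mid",(270,276),.11),("block L",(98,320),.126),("block mid",(270,318),.126),("block R",(441,319),.126),("hole",(270,463),.126)]:
    print(n,np.round(L(c.atz(k(u),z))*1000,1))
E
python3 d.py
```

```text
cheek outer R [ 35.1 136.2 110. ]
cheek inner R [ 35.3 120.1 110. ]
cheek inner mid [  2.9 120.1 110. ]
block L [-16.6 120.1 126. ]
block mid [  3.  120.3 126. ]
block R [ 22.4 120.2 126. ]
hole [  2.9 101.9 126. ]
```

By measurement the block end is at y = 120.2 (cheek face 120) and its back side at x = 22.4 (lip face 23). It is essentially home. Now press into both, relieving the downward load.

Emit:
{"method": "send_rows", "body": {
  "moves": [0.001,0.001,-0.0005,-0.2,0.4,0.1,-1,0.0025,0.0025,-0.0005,0,0,0,-1]
}}

```text
time: 12.65
tool_pos: [0.529, 0.2389, 0.1024]
tool_rot: [[0.319, 0.948, -0.008], [0.948, -0.319, -0.004], [-0.007, -0.006, -1.0]]
wrist_force: [-10.6, -5.0, 7.7]
opening: 0.456
```

```bash
cat >> go.py <<'E'
F=o["wrist_force"]; r=rz(np.radians(-18.4)); print("F ledge xyz",np.round(r.T@F,1),"rel home mm",np.round(r.T@(p-np.array([.5296,.2405,.1024]))*1000,1))
E
python3 go.py .5296 .2405 .1024 -18.4
```

```text
t 12.65 p [0.529  0.2389 0.1024] yawY -18.61 F [-10.6  -5.    7.7] M [-0.97  1.99  0.  ] open 0.456
q [-33.1  46.9   7.5 103.6 -10.7  30.6 -37.3]
shift tool [ 0.0017  0.0001 -0.    ] turn [-0.37  0.38 -0.21]
F ledge xyz [-8.5 -8.1  7.7] rel home mm [-0.1 -1.7  0. ]
```

Emit:
{"method": "send_rows", "body": {
  "moves": [0.003,0.003,-0.0008,-0.7,0.7,-0.3,-1,0.003,0.003,-0.0008,-0.7,0.7,-0.2,-1]
}}

```text
time: 12.85
tool_pos: [0.5288, 0.2391, 0.1023]
tool_rot: [[0.314, 0.949, 0.006], [0.949, -0.314, 0.004], [0.006, 0.004, -1.0]]
wrist_force: [-8.0, -2.8, 5.0]
opening: 0.459
```

```bash
python3 go.py .5296 .2405 .1024 -18.4
```

```text
t 12.85 p [0.5288 0.2391 0.1023] yawY -18.29 F [-8.  -2.8  5. ] M [-0.93  2.19 -0.44] open 0.459
q [-32.9  46.6   7.1 104.6 -10.8  29.  -36.9]
shift tool [ 0.0016  0.0003 -0.0001] turn [ 0.22 -0.34  0.11]
F ledge xyz [-6.7 -5.2  5. ] rel home mm [-0.3 -1.6 -0.1]
```

Emit:
{"method": "send_rows", "body": {
  "moves": [0.004,0.004,-0.0008,0,0,0,-1,0.004,0.004,-0.0008,-0.2,0.2,0,-1]
}}

```text
time: 13.05
tool_pos: [0.529, 0.2389, 0.1024]
tool_rot: [[0.316, 0.949, -0.012], [0.949, -0.316, -0.003], [-0.007, -0.01, -1.0]]
wrist_force: [-10.3, -6.3, 7.4]
opening: 0.453
```

```bash
python3 go.py .5296 .2405 .1024 -18.4
```

```text
t 13.05 p [0.529  0.2389 0.1024] yawY -18.43 F [-10.3  -6.3   7.4] M [-1.02  2.27 -0.08] open 0.453
q [-32.9  47.    7.3 103.5 -10.7  30.9 -37.1]
shift tool [0.0017 0.0001 0.    ] turn [-0.57  0.37 -0.03]
F ledge xyz [-7.8 -9.3  7.4] rel home mm [-0.1 -1.7  0. ]
```

Emit:
{"method": "send_rows", "body": {
  "moves": [0.004,0.004,-0.0005,-0.5,0.4,0,-1,0.004,0.004,-0.0005,-0.4,0.3,0,-1]
}}

```text
time: 13.25
tool_pos: [0.529, 0.2389, 0.1025]
tool_rot: [[0.317, 0.948, -0.014], [0.948, -0.317, -0.006], [-0.01, -0.012, -1.0]]
wrist_force: [-11.4, -5.2, 9.3]
opening: 0.453
```

```bash
python3 go.py .5296 .2405 .1024 -18.4
```

```text
t 13.25 p [0.529  0.2389 0.1025] yawY -18.51 F [-11.4  -5.2   9.3] M [-0.97  2.29  0.02] open 0.453
q [-33.   47.    7.4 103.3 -10.7  31.3 -37.2]
shift tool [0.0017 0.0001 0.0001] turn [-0.68  0.58 -0.11]
F ledge xyz [-9.2 -8.5  9.3] rel home mm [-0.1 -1.7  0.1]
```

Emit:
{"method": "send_rows", "body": {
  "moves": [0.003,0.003,-0.0005,-0.8,0.7,0,-1,0.0035,0.0035,-0.0005,-0.6,0.6,0,-1,0.0035,0.0035,-0.0005,-0.5,0.5,0,-1]
}}

```text
time: 13.55
tool_pos: [0.5289, 0.2391, 0.1023]
tool_rot: [[0.319, 0.948, 0.0], [0.948, -0.319, 0.002], [0.002, -0.0, -1.0]]
wrist_force: [-10.1, -3.7, 8.1]
opening: 0.458
```

```bash
python3 go.py .5296 .2405 .1024 -18.4;sed -i 's/w9/w10/' d.py; python3 shot.py wrist w10; python3 go.py .5296 .2405 .1024 -18.4;  python3 - <<'E'
import cv2
i=cv2.imread("pics/w10.png"); cv2.imwrite("pics/w10c.png",cv2.resize(i[120:300,200:380],None,fx=3.3,fy=3.3,interpolation=cv2.INTER_CUBIC))
E
```

```text
t 13.55 p [0.5289 0.2391 0.1023] yawY -18.6 F [-10.1  -3.7   8.1] M [-1.1   2.2  -0.09] open 0.458
q [-33.   46.8   7.2 104.2 -10.9  29.6 -37.1]
shift tool [ 0.0016  0.0002 -0.0001] turn [-0.03 -0.11 -0.2 ]
F ledge xyz [-8.4 -6.7  8.1] rel home mm [-0.2 -1.6 -0.1]
t 13.6 p [0.5289 0.2391 0.1023] yawY -18.6 F [-9.8 -4.   8.9] M [-1.06  2.24 -0.14] open 0.456
q [-33.   46.8   7.2 104.2 -10.9  29.6 -37.1]
shift tool [ 0.0016  0.0002 -0.0001] turn [-0.02 -0.12 -0.2 ]
F ledge xyz [-8.1 -6.9  8.9] rel home mm [-0.2 -1.6 -0.1]
```

View pics/w10c.png

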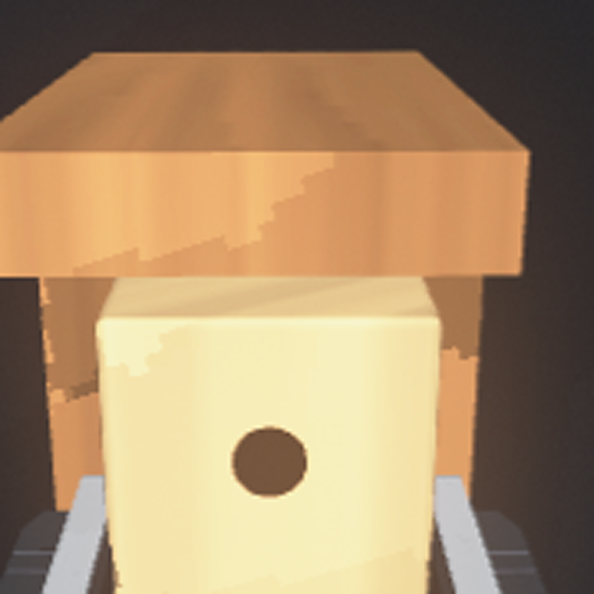

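Flat (tilt 0.1°), yaw aligned and forces steady. I increase the push a little so that board friction does not account for most of it.

Emit:
{"method": "send_rows", "body": {
  "moves": [0.005,0.005,-0.001,-0.7,0.6,-0.1,-1,0.0055,0.005,-0.001,-0.8,0.7,-0.1,-1,0.0055,0.005,-0.001,-0.8,0.7,0,-1]
}}

```text
time: 13.9
tool_pos: [0.5288, 0.2391, 0.1023]
tool_rot: [[0.319, 0.948, 0.008], [0.948, -0.319, 0.003], [0.006, 0.006, -1.0]]
wrist_force: [-12.4, -6.6, 9.6]
opening: 0.455
```

```bash
python3 go.py .5296 .2405 .1024 -18.4
```

```text
t 13.9 p [0.5288 0.2391 0.1023] yawY -18.6 F [-12.4  -6.6   9.6] M [-1.46  3.23 -0.03] open 0.455
q [-33.1  46.6   7.2 104.7 -10.9  28.9 -37.2]
shift tool [ 0.0016  0.0003 -0.0001] turn [ 0.36 -0.33 -0.2 ]
F ledge xyz [ -9.7 -10.1   9.6] rel home mm [-0.3 -1.6 -0.1]
```

Emit:
{"method": "send_rows", "body": {
  "moves": [0.0055,0.0055,-0.001,-0.4,0.3,-0.1,-1,0.0055,0.0055,-0.001,-0.6,0.5,-0.1,-1]
}}

```text
time: 14.1
tool_pos: [0.5289, 0.239, 0.1023]
tool_rot: [[0.318, 0.948, -0.001], [0.948, -0.318, -0.002], [-0.002, -0.0, -1.0]]
wrist_force: [-14.7, -6.9, 11.5]
opening: 0.455
```

```bash
python3 go.py .5296 .2405 .1024 -18.4
```

```text
t 14.1 p [0.5289 0.239  0.1023] yawY -18.53 F [-14.7  -6.9  11.5] M [-1.35  3.05 -0.3 ] open 0.455
q [-33.2  46.8   7.4 104.1 -10.8  29.9 -37.3]
shift tool [ 0.0016  0.0002 -0.0001] turn [-0.01  0.11 -0.13]
F ledge xyz [-11.8 -11.2  11.5] rel home mm [-0.2 -1.6 -0.1]
```

```bash
python3 shot.py wrist w11; python3 shot.py top t11; python3 shot.py scene s11; for i in 1 2 3 4 5 6; do python3 shot.py wrist w12; done; python3 go.py .5296 .2405 .1024 -18.4; python3 - <<'E'
import cv2,numpy as np
i=cv2.imread("pics/s11.png")[90:230,230:380]; t=cv2.imread("pics/t11.png")[180:320,180:440]; w=cv2.imread("pics/w12.png")[120:300,200:380]
a=cv2.resize(i,(400,373),interpolation=cv2.INTER_CUBIC); b=cv2.resize(w,(373,373),interpolation=cv2.INTER_CUBIC)
cv2.imwrite("pics/fin.png",np.hstack([a,b])); cv2.imwrite("pics/fint.png",cv2.resize(t,None,fx=3,fy=3))
E
```

```text
t 14.55 p [0.5289 0.239  0.1023] yawY -18.54 F [-12.9  -6.1   9.9] M [-1.43  2.98 -0.28] open 0.452
q [-33.2  46.8   7.4 104.1 -10.8  29.8 -37.3]
shift tool [ 0.0016  0.0002 -0.0001] turn [-0.    0.1  -0.14]
F ledge xyz [-10.3  -9.9   9.9] rel home mm [-0.2 -1.6 -0.1]
```

View pics/fin.png

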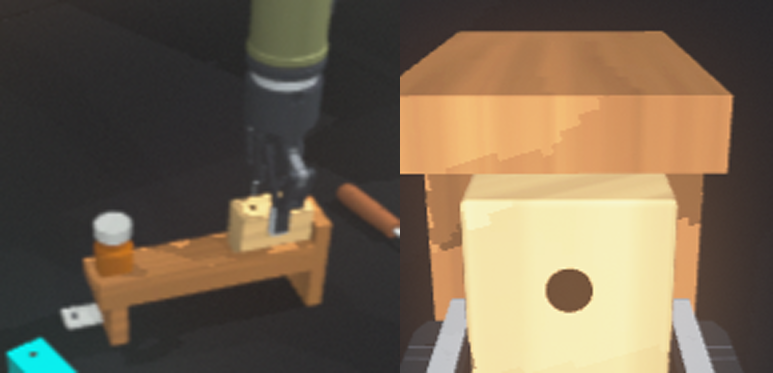

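View pics/fint.png

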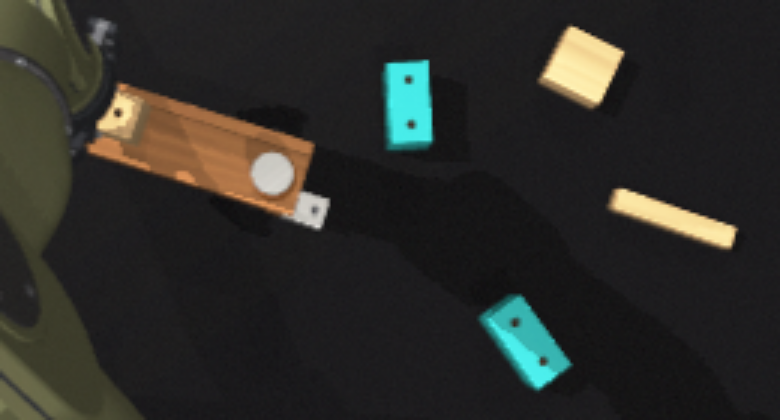

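In the final pictures the block is in the corner between lip and cheek, and the wrist crop shows it squared against the cheek. The jar, look-alikes, offcut and batten are where they were. The push held at about 10 N on each face for 0.45 s.

```bash
python3 -c "
from workcell import hand_in; print(hand_in())"
```

```text
the job is handed in; nothing more can be done
None
```

The beech block is home in the corner, flat on the ledge, still gripped and pressed against both the back lip and the end cheek. I handed the job in at about 14.6 s of the 67 s allowed.

- **Position:** measured through the wrist camera before the final press, the block's end was at 120.2 mm against the cheek face at 120 mm. Its back side was at 22.4 mm against the lip face at 23 mm, which is within edge-reading error. During the final press the tool moved by only about 0.2 mm and stayed within 0.15° of level and in line with the ledge.
- **Push:** at the last reading it was about 10.3 N into the lip, 9.9 N into the cheek and 9.9 N down. It had fallen about 1.5 N from the reading just after the last move, then hand-in followed. Some of the sideways force may be board friction.
- **Disagreement:** the tool stopped 1.6 mm short of the home point computed along the cheek direction. The block sat about 2 mm ahead of the tool centre in the grip, which fits camera calibration. Both the wrist image and the force show contact.
- **Other things:** the jar, both turquoise look-alikes, the offcut and the batten show no movement in the last pictures. I did not recheck the mug or mill close up.
- **Joint limit:** at the grasp joint 6 reached about 3.4°, near its 2.42° limit, so I gripped a few millimetres higher than planned.

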